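# Clear the locating jig and press the heat sink home against its spring plunger

## Robot

A 6-joint arm with a two-finger parallel gripper is mounted at the origin on the work surface. World frame = base frame: x ahead of the robot, y to its left, z up, the work surface at z = 0. Lengths are in m, angles in degrees, forces in N, time in s.
With the tool pointing down it reaches from about 0.3 to 0.75 m from the base axis. Payload 8.5 kg.
Tool frame: the origin (TCP) lies midway between the tips of the shut fingers; the grasp point (between the pads) lies 19 mm behind it (env.hold_point_z is the distance from the TCP to the grasp point, in m); z points along the fingers, y is the line along which they close (so a half turn about z gives the same grasp; the last joint's range is limited). The gripper opens to 85 mm and grips with 20 to 120 N. Pads are 22 mm wide; open, the fingers measure 114 mm over their backs; the gripper's body (76 mm by 85 mm) begins 54 mm behind the grasp point. The pads swing forward as they close: fully open they stand 13 mm farther back than shut.
Start: joints at [57.794, 21.807, 74.336, -0, 83.858, -12.336], TCP at [0.187, 0.517, 0.231] pointing down, gripper open.
Joint ranges: [-178.18, 178.18], [-50.72, 133.34], [12.68, 142.11], [-81.47, 261.47], [9.98, 163.14], [-165.26, 165.26]. Speed limits (degrees/s): [136.94, 136.94, 180, 180, 180, 180].

## Interface

Orientations are given as a 3x3 rotation matrix whose columns are the frame's x, y, z axes.
In Python, from rig import observe, get_image, camera_info, env gives the robot as it stands.
- The arm moves only by the tool drive_tool, never from a script. Its arguments are lists of equal length, an entry for each row: "offset": the shift along the tool's x, y, z in units of 40 mm (1.0 is 40 mm), a list of three; "turn": the turn, a rotation vector about the tool's x, y, z in units of 6 degrees (1.0 is 6 degrees), a list of three; "hand": the opening, from 0 (shut) to 1 (fully open). A call has exactly 10 rows; each row shifts and turns the commanded pose from where the row before left it, along the tool's axes as they then stand; what a row does not reach is not made up. A row lasts 1/8 s, in which the tool goes at most 62.5 mm and 10.7 degrees, less where a joint would pass 70% of its speed; a pose out of reach is approached as far as the arm can. A call is refused whole if a number of a shift passes 1 or a number of a turn 1, either way. A call with a gripper value outside its range is refused whole. The fingers move at their own pace and stop on an object; "newtons" is the grip in N (left out, the last holds). Time passes only in rows, so rows that do not move let the fingers close, or fill a call up. It gives the time, the measured TCP pose, the force, the opening and the grip force at its end, in the units of the state.
- observe(): the state, without advancing time (a new reading comes with each control period).
- get_image(name): name is "scene" or "side" or "wrist"; returns the picture (384x512x3 uint8, blue, green, red); there is no depth.
- camera_info(name): a dict with "fx", "fy", "cx", "cy" (pixels), "k1" (the pictures are not rectified: a ray, as slopes to the right and down, at radius r is drawn at 1 + k1 r^2 times it, then the intrinsics apply), "world_to_cam" (4x4, takes a point from world to camera coordinates). Camera axes: x right, y down, z forward; pixel columns grow to the right and rows downward; lengths in m; the calibration is good to about 2 mm. A picture is of the moment at which its call begins: read the wrist's pose just before it. camera_info takes no time and is no camera call; for the wrist camera it gives the pose at the moment of the call.
- env.close_job(): hands the job in; it is judged then, once.
The state is a dict: "time_s": time; "q": joint angles; "qvel": joint speeds; "joint_efforts": joint torques, N m; "position": TCP position; "tool_rot": TCP orientation; "ft_force": force on the tool from outside, world axes, zero at the start; "wrist_torque": the same for the moment, N m; "grip_width": finger opening in m; "gripper_force": force on a finger pad.
Only numpy, scipy, OpenCV 4.12 (cv2) and the standard library are available. Lean on these libraries where they do the work, as an engineer would, in place of code of your own. Each camera call takes 0.05 s, during which the arm holds its last target. There are 200 camera calls.

## Task

A heat sink has to sit hard against the end stop of the black locating jig. Pick up the wooden scraper block, wipe the three loose aluminium offcuts off the jig's bed onto the bench with it, then with the same block push the heat sink along the bed against the sprung plunger until it sits square and firmly against both stop shoulders, without ramming it, and finish while still holding it pressed there with the block, because the spring throws it back out if you let go. Touch the offcuts and the heat sink only with the block, never with the fingers, and leave the solder spool, the white tub and the screwdriver where they are.

Things in the scene. Friction and masses are not known exactly. Their poses are not given: they have to be found in the camera images.
- jig: Locating jig, fixed to the bench: flat black bed 260 long (jig x) x 110 wide (jig y) x 16 mm thick, no side walls. Origin: centre of its underside, at bench level; z up; x points along the bed to the stop and plunger at the +x end. The heat sink starts on the -x half; the offcuts lie between it and the plunger, centres at jig x 10 to 33 mm, and can be wiped off over either long edge.
- stop: The jig's hard stop, fixed to the jig (same origin and axes). Two steel shoulders 18 mm wide, centred at jig y = -25 and +25 mm; their flat faces look to -x at jig x = 85 mm and stand 22 mm above the bed. Behind them an aluminium end block, jig x = 101 to 129 mm, 90 mm wide, 28 mm above the bed.
- stop_face (a point): Point midway between the two shoulders' faces (jig x = 85 mm, y = 0), 11 mm above the bed top; axes as the jig.
- plunger (a joint): Travel (m) of the sprung brass plunger: 16 mm diameter, between the shoulders, axis along jig x, 11 mm above the bed. 0 = out, tip 14 mm in front of the shoulder faces (jig x = 71 mm); grows as it is pushed to +x, about 0.014 when the heat sink meets the shoulders. The spring pushes back with 3 N at 0, 10 N at 0.014.
- heatsink: Loose aluminium heat sink, 56 long (its x) x 60 wide (its y) x 18 mm high with fins along x, 0.1 to 0.21 kg. Origin: centre of its underside. Starts on the bed, centre at jig x -76 to -60 mm, up to 10 mm off the centre line, its x along jig x within 0.12 rad. Its +x face goes against the shoulders: fully home its centre is at jig x = 57 mm.
- scraper: Origin: the centre, 30 mm above the underside, of the loose wooden scraper block (0.08 kg) standing on the bench. Foot 76 long (x) x 26 thick (y) x 22 mm high; on it a ridge 60 long (x) x 16 mm thick (y), 22 to 60 mm above the underside, to grip from above across its thickness (y). Same after a half turn. Gripped on the ridge, the fingers stay above heat sink and offcuts.
- offcut0: Loose aluminium offcut, origin at its centre, a bar end 24 x 14 x 9 mm, about 12 g, lying flat on the bed.
- offcut1: Loose aluminium offcut, origin at its centre, a disc 20 mm in diameter and 9 mm thick, about 12 g, lying flat on the bed.
- offcut2: Loose aluminium offcut, origin in its middle, an L-shaped piece about 22 x 17.5 x 9 mm, about 12 g, lying flat on the bed.
- spool: Bystander: upright solder spool, 56 mm diameter, 48 mm high, loose; origin: centre of its underside. It and the scraper block stand on the left of the jig (+y), either one nearer to the robot. Leave alone.
- tub: Bystander: white open plastic tub, 72 mm diameter, 60 mm high, loose, right of the jig near the robot; origin: centre of its underside. Leave alone.
- screwdriver: Bystander: screwdriver 150 mm long lying on the bench to the right of the jig (-y); loose. Leave alone.
Things that resemble listed ones, but are neither listed nor needed, are in the scene too. Of the things that look like the scraper, the smaller one is meant. Several things have the shape of the heatsink; the one meant has the colours described above.

How it is judged:
By the outcome, as a careful person would: the job done as asked, in the order asked, and still so for the second after the job is handed in, while the arm keeps its last pose, push and grip.
It also fails if it takes over 64 s, if anything falls off the work surface, if the arm or the gripper's body presses on something with over 40 N, if the wrist force passes 120 N, or if a joint passes its speed limit or range.

## Working session

There is one attempt and no reset: what is moved stays moved. The work goes in short steps, Python scripts to look and compute and a tool call to move; the robot and the scene stay as the last step left them, time stands still between calls to the robot, and variables do not carry over. Pictures are saved under pics/ and viewed, at most 10 in all, crops included, and the job is handed in when it is done.

Besides the shell and the picture viewer there is one more tool, called by a JSON object that holds its "method" and its "body", one argument or row to a line. drive_tool: Moves the arm, as the interface text tells. Its arguments: {"type":"object","properties":{"offset":{"type":"array"},"turn":{"type":"array"},"hand":{"type":"array"},"newtons":{"type":"number"}},"required":["offset","turn","hand"]}

```bash
mkdir -p pics; ls
cat > h.py <<'E'
import numpy as np, cv2
from rig import observe,get_image,camera_info,env
def ray(name,u,v,z,ci=None):
    c=ci or camera_info(name)
    K=np.array([[c['fx'],0,c['cx']],[0,c['fy'],c['cy']],[0,0,1.]])
    p=cv2.undistortPoints(np.array([[[u,v]]],float),K,np.array([c['k1'],0,0,0.]))[0,0] 
    M=np.array(c['world_to_cam']);R=M[:3,:3];t=M[:3,3]
    # exact inverse of r*(1+k1 r^2)
    o=-R.T@t; d=R.T@np.array([p[0],p[1],1]); s=(z-o[2])/d[2]
    return o+s*d
def proj(name,P,ci=None):
    c=ci or camera_info(name)
    M=np.array(c['world_to_cam']);P=np.atleast_2d(P)@M[:3,:3].T+M[:3,3]
    s=P[:,:2]/P[:,2:];s=s*(1+c['k1']*(s**2).sum(1,keepdims=True))
    return s*[c['fx'],c['fy']]+[c['cx'],c['cy']]
E
python3 - <<'E'
from h import *
a=get_image('scene');b=get_image('side')
cv2.imwrite('pics/a.png',cv2.resize(a,(800,600)));cv2.imwrite('pics/b.png',cv2.resize(b,(800,600)))
cv2.imwrite('a0.png',a);cv2.imwrite('b0.png',b)
s=observe();print(s['position'],np.round(s['tool_rot'],3),s['time_s'],s['ft_force'],env.hold_point_z)
for n in('scene','side'):
    M=np.array(camera_info(n)['world_to_cam']);print(n,-M[:3,:3].T@M[:3,3],M[2,:3])
E
```

```text
pics
[0.18680528 0.517036   0.23076997] [[-0.94   0.34  -0.001]
 [ 0.34   0.94  -0.001]
 [ 0.    -0.001 -1.   ]] 0.1 [ 0.34917842 -0.47666057 -0.38622265] 0.0187
scene [ 1.07194898 -0.13542754  0.73956857] [-0.62170642  0.1612013  -0.7664824 ]
side [-0.07425061 -0.85803491  0.68057414] [ 0.47432501  0.71998016 -0.50660078]
```

View pics/a.png

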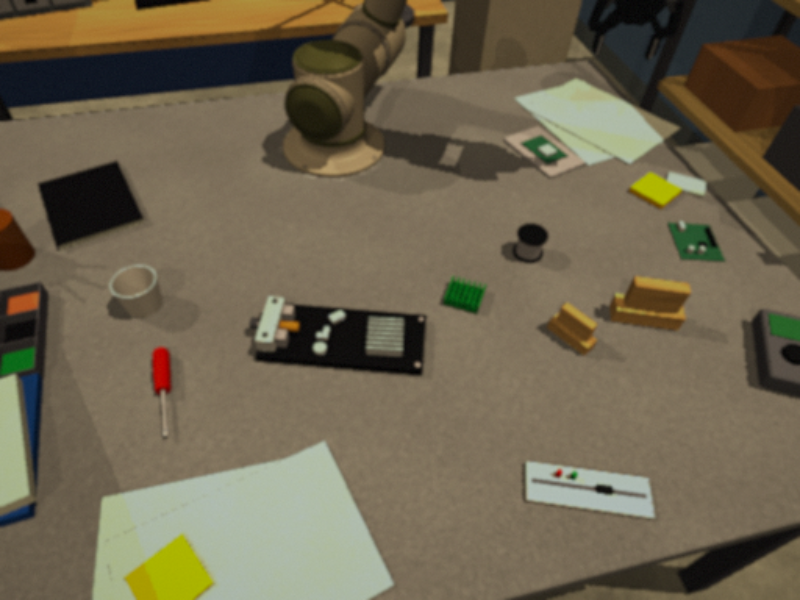

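View pics/b.png

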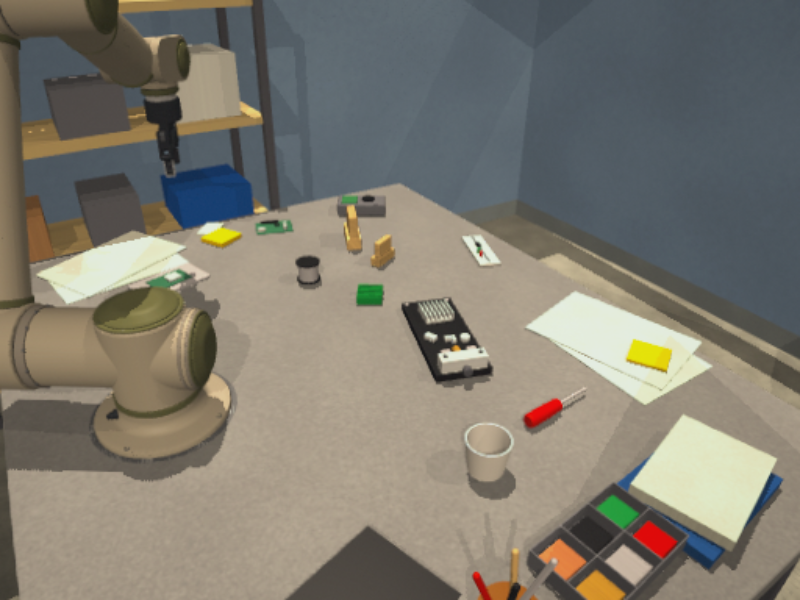

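The scene picture shows the jig with its stop to the left (corners near (426,314), (421,372), (257,360)), the offcuts near (337,316), (323,332) and (320,348), and the heat sink at (385,335). The small scraper is at (573,328), and a larger lookalike stands at (650,302).

Run:
```python
from h import *
k=.64
for n,u,v,z in [('c-x,-y?',426,314,.016),('c',421,372,.016),('c+',257,360,.016),('hs',385,330,.034),('o',337,316,.025),('o',323,332,.025),('o',320,348,.025),('scrTopL',563,308,.06),('scrTopR',596,330,.06),('scrFootL',551,331,.0),('scrFootR',588,352,.0),('green',464,290,.018),('spool',532,235,.048),('tub',135,280,.06),('stopL',270,302,.044),('stopR',265,350,.044)]:
    print(n,np.round(ray('scene',u*k,v*k,z),3))
k2=.64
for n,u,v,z in [('c-x far',403,302,.016),('c',452,297,.016),('c+',438,378,.016),('c++',491,371,.016),('scrtop',384,241,.06)]:
    print(n,np.round(ray('side',u*k,v*k,z),3))
c=camera_info('wrist');M=np.array(c['world_to_cam']);s=observe();R=np.array(s['tool_rot'])
print('cam in tool',R.T@(-M[:3,:3].T@M[:3,3]-s['position']),'\n',np.round(M[:3,:3]@R,2),c['fx'])
```

```text
c-x,-y? [0.523 0.067 0.016]
c [0.63  0.029 0.016]
c+ [ 0.554 -0.211  0.016]
hs [ 0.554 -0.009  0.034]
o [ 0.502 -0.077  0.025]
o [ 0.529 -0.105  0.025]
o [ 0.559 -0.114  0.025]
scrTopL [0.592 0.269 0.06 ]
scrTopR [0.643 0.3   0.06 ]
scrFootL [0.591 0.264 0.   ]
scrFootR [0.643 0.305 0.   ]
green [0.488 0.144 0.018]
spool [0.414 0.293 0.048]
tub [ 0.386 -0.384  0.06 ]
stopL [ 0.466 -0.179  0.044]
stopR [ 0.558 -0.195  0.044]
c-x far [0.528 0.064 0.016]
c [0.631 0.026 0.016]
c+ [ 0.439 -0.19   0.016]
c++ [ 0.533 -0.225  0.016]
scrtop [0.603 0.27  0.06 ]
cam in tool [ 7.00308557e-02  4.50773340e-05 -1.42819784e-01] 
 [[ 0.    1.   -0.  ]
 [-0.96 -0.   -0.28]
 [-0.28  0.    0.96]] 295.195059523803
```

{"method": "drive_tool", "body": {
  "offset": [
    [-1, -0.15, 0.05],
    [-1, -0.15, 0.05],
    [-1, -0.15, 0.05],
    [-1, -0.15, 0.05],
    [-1, -0.15, 0.05],
    [-1, -0.15, 0.05],
    [-1, -0.15, 0.05],
    [-1, -0.15, 0.05],
    [-1, -0.15, 0.05],
    [-1, -0.15, 0.05]
  ],
  "turn": [
    [0, 0, 0],
    [0, 0, 0],
    [0, 0, 0],
    [0, 0, 0],
    [0, 0, 0],
    [0, 0, 0],
    [0, 0, 0],
    [0, 0, 0],
    [0, 0, 0],
    [0, 0, 0]
  ],
  "hand": [1, 1, 1, 1, 1, 1, 1, 1, 1, 1]
}}

```text
time_s: 1.35
position: [0.5437, 0.3241, 0.2109]
tool_rot: [[-0.94, 0.34, -0.001], [0.34, 0.94, -0.0], [0.001, -0.0, -1.0]]
ft_force: [-0.6, -0.8, 0.0]
grip_width: 0.0853
gripper_force: 0.0
```

{"method": "drive_tool", "body": {
  "offset": [
    [-1, -0.15, 0],
    [-1, -0.15, 0],
    [0, 0, 0],
    [0, 0, 0],
    [0, 0, 0],
    [0, 0, 0],
    [0, 0, 0],
    [0, 0, 0],
    [0, 0, 0],
    [0, 0, 0]
  ],
  "turn": [
    [0, 0, -1],
    [0, 0, -1],
    [0, 0, -1],
    [0, 0, -1],
    [0, 0, -1],
    [0, 0, -1],
    [0, 0, -1],
    [0, 0, -1],
    [0, 0, -1],
    [0, 0, 0]
  ],
  "hand": [1, 1, 1, 1, 1, 1, 1, 1, 1, 1]
}}

```text
time_s: 2.6
position: [0.6156, 0.2902, 0.2108]
tool_rot: [[-0.828, -0.56, -0.001], [-0.56, 0.828, -0.0], [0.001, 0.0, -1.0]]
ft_force: [0.0, 0.7, 0.3]
grip_width: 0.0854
gripper_force: 0.0
```

```bash
cat >> h.py <<'E'
def rem(x,y,z,yaw):
    "remaining shift (40mm units, current tool axes) and z turn (6deg units); yaw = world angle of tool y"
    s=observe();R=np.array(s['tool_rot']);d=R.T@(np.array([x,y,z])-s['position'])/.04
    a=np.degrees(np.arctan2(R[1,1],R[0,1]));t=-((yaw-a+180)%360-180)/6
    print('t',s['time_s'],'pos',np.round(s['position'],4),'yaw',round(a,2),'tilt',np.round(R[:,2],3),'q',np.round(s['q'],0),'\noffset',np.round(d,3),'turn',round(t,2),'F',np.round(s['ft_force'],2),'grip',s['grip_width'],s['gripper_force'])
E
python3 - <<'E'
from h import *
rem(.617,.285,.17,123)
i=get_image('wrist');cv2.imwrite('w1.png',i);cv2.imwrite('pics/w1.png',cv2.resize(i,(800,600)))
E
```

```text
t 2.6 pos [0.6156 0.2902 0.2108] yaw 124.08 tilt [-0.001 -0.    -1.   ] q [  15.   36.   52.    0.   91. -109.] 
offset [ 0.042 -0.128  1.021] turn 0.18 F [0.01 0.7  0.34] grip 0.08542821068030751 0.0
```

View pics/w1.png

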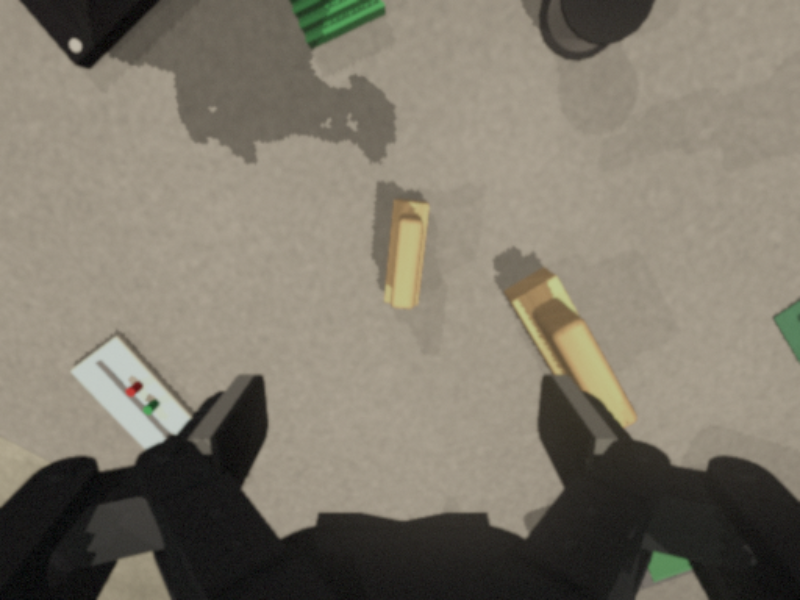

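Run:
```python
from h import *
k=.64
P=[ray('wrist',u*k,v*k,.06) for u,v in [(400,218),(421,218),(417,307),(391,307)]]
a=(P[0]+P[1])/2;b=(P[2]+P[3])/2;c=(a+b)/2;d=a-b
yaw=np.degrees(np.arctan2(d[1],d[0]));print(np.round(P,3),c,np.linalg.norm(d),yaw)
P=[ray('wrist',u*k,v*k,0) for u,v in [(393,201),(429,203),(386,304),(418,308)]]
print(np.round(P,3),np.mean(P,0))
rem(c[0],c[1],.026,yaw+90+360)
print('jig corner',ray('wrist',88*k,68*k,.016))
```

```text
[[0.586 0.268 0.06 ]
 [0.578 0.279 0.06 ]
 [0.628 0.31  0.06 ]
 [0.638 0.295 0.06 ]] [0.60764402 0.2878165  0.06      ] 0.05904666797831309 -149.9105234893556
[[0.584 0.26  0.   ]
 [0.57  0.283 0.   ]
 [0.655 0.3   0.   ]
 [0.643 0.323 0.   ]] [0.61286433 0.29143832 0.        ]
t 2.65 pos [0.6156 0.2902 0.2109] yaw 124.01 tilt [-0.001 -0.    -1.   ] q [  15.   36.   52.    0.   91. -109.] 
offset [0.195 0.061 4.624] turn -29.35 F [ 0.3  -0.11 -0.38] grip 0.08578332749733393 0.0
jig corner [0.62388133 0.03976068 0.016     ]
```

The small block's ridge runs from (410,218) to (404,307); its centre is about (0.610, 0.290), turned 30°.

{"method": "drive_tool", "body": {
  "offset": [
    [0.13, 0.05, 0.6],
    [0, 0, 0.6],
    [0, 0, 0.6],
    [0, 0, 0.6],
    [0, 0, 0.6],
    [0, 0, 0.5],
    [0, 0, 0.5],
    [0, 0, 0.4],
    [0, 0, 0.2],
    [0, 0, 0]
  ],
  "turn": [
    [0, 0, 0.7],
    [0, 0, 0],
    [0, 0, 0],
    [0, 0, 0],
    [0, 0, 0],
    [0, 0, 0],
    [0, 0, 0],
    [0, 0, 0],
    [0, 0, 0],
    [0, 0, 0]
  ],
  "hand": [0.8, 0.8, 0.8, 0.8, 0.8, 0.8, 0.8, 0.8, 0.8, 0.8],
  "newtons": 70
}}

```text
time_s: 3.9
position: [0.6102, 0.2889, 0.0271]
tool_rot: [[-0.867, -0.499, -0.0], [-0.499, 0.867, -0.0], [0.0, 0.0, -1.0]]
ft_force: [-0.1, 0.0, -0.2]
grip_width: 0.0681
gripper_force: 0.0
```

{"method": "drive_tool", "body": {
  "offset": [
    [0, 0, 0],
    [0, 0, 0],
    [0, 0, 0],
    [0, 0, 0],
    [0, 0, 0],
    [0, 0, 0],
    [0, 0, 0],
    [0, 0, 0],
    [0, 0, 0],
    [0, 0, 0]
  ],
  "turn": [
    [0, 0, 0],
    [0, 0, 0],
    [0, 0, 0],
    [0, 0, 0],
    [0, 0, 0],
    [0, 0, 0],
    [0, 0, 0],
    [0, 0, 0],
    [0, 0, 0],
    [0, 0, 0]
  ],
  "hand": [0, 0, 0, 0, 0, 0, 0, 0, 0, 0]
}}

```text
time_s: 5.15
position: [0.6106, 0.289, 0.0279]
tool_rot: [[-0.867, -0.499, 0.001], [-0.499, 0.867, 0.0], [-0.001, -0.0, -1.0]]
ft_force: [0.5, -0.8, 6.2]
grip_width: 0.0147
gripper_force: 68.6
```

Run:
```python
from h import *
rem(.56,.09,.16,120)
```

```text
t 5.15 pos [0.6106 0.289  0.0279] yaw 119.93 tilt [ 0.001  0.    -1.   ] q [  15.   45.   67.    0.   68. -105.] 
offset [ 3.575 -3.682 -3.304] turn -0.01 F [ 0.49 -0.78  6.19] grip 0.014747827773490612 68.56263756752014
```

{"method": "drive_tool", "body": {
  "offset": [
    [0, 0, -0.5],
    [0, 0, -0.7],
    [0, 0, -0.8],
    [0, 0, -0.8],
    [0, 0, -0.8],
    [0, 0, -0.7],
    [0, 0, 0],
    [0, 0, 0],
    [0, 0, 0],
    [0, 0, 0]
  ],
  "turn": [
    [0, 0, 0],
    [0, 0, 0],
    [0, 0, -0.8],
    [0, 0, -0.8],
    [0, 0, -0.8],
    [0, 0, -0.9],
    [0, 0, -0.9],
    [0, 0, -0.9],
    [0, 0, -0.8],
    [0, 0, -0.8]
  ],
  "hand": [0, 0, 0, 0, 0, 0, 0, 0, 0, 0]
}}

```text
time_s: 6.4
position: [0.61, 0.2889, 0.1986]
tool_rot: [[-0.337, -0.941, -0.001], [-0.941, 0.337, -0.0], [0.001, 0.001, -1.0]]
ft_force: [-0.9, 0.7, -0.9]
grip_width: 0.0152
gripper_force: 68.1
```

{"method": "drive_tool", "body": {
  "offset": [
    [0.6, -0.1, 0],
    [0.8, -0.1, 0],
    [0.9, -0.15, 0],
    [0.95, -0.15, 0],
    [0.95, -0.15, 0],
    [0.95, -0.15, 0],
    [0.95, -0.15, 0],
    [0.9, -0.15, 0],
    [0.8, -0.1, 0],
    [0.6, -0.1, 0]
  ],
  "turn": [
    [0, 0, 0],
    [0, 0, 0],
    [0, 0, 0],
    [0, 0, 0],
    [0, 0, 0],
    [0, 0, 0],
    [0, 0, 0],
    [0, 0, 0],
    [0, 0, 0],
    [0, 0, 0]
  ],
  "hand": [0, 0, 0, 0, 0, 0, 0, 0, 0, 0]
}}

```text
time_s: 7.65
position: [0.5478, 0.0071, 0.199]
tool_rot: [[-0.415, -0.91, -0.006], [-0.909, 0.414, -0.05], [0.048, -0.015, -0.999]]
ft_force: [-0.2, -0.6, -0.1]
grip_width: 0.0153
gripper_force: 68.0
```

Run:
```python
from h import *
rem(.546,-.043,.2,160)
i=get_image('wrist');cv2.imwrite('w2.png',i);cv2.imwrite('pics/w2.png',cv2.resize(i,(800,600)))
```

```text
t 7.65 pos [0.5478 0.0071 0.199 ] yaw 155.52 tilt [-0.006 -0.05  -0.999] q [ -10.   23.   78.   -3.   79. -165.] 
offset [ 1.157 -0.478  0.038] turn -0.75 F [-0.22 -0.57 -0.06] grip 0.015261695128195373 68.02391767501831
```

View pics/w2.png

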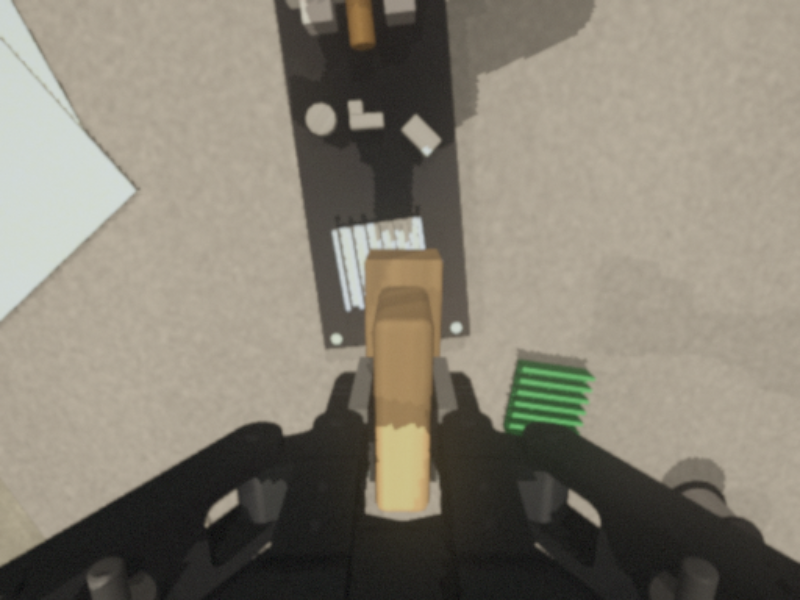

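The wrist view shows the jig bed with its -x corners at (325,349) and (469,334). The heat sink's front corners are at about (333,230) and (421,217). The disc is at (321,119), the L at (365,117) and the bar at (421,136). Joint 6 is at its range limit, so I will use the other half turn.

```bash
cat > m.py <<'E'
from h import *
E
python3 - <<'E'
from h import *
k=.64;f=lambda u,v,z:ray('wrist',u*k,v*k,z)
A=f(325,349,.016);B=f(469,334,.016);L=f(277,12,.016);Rr=f(447,12,.016)
xd=(L-A)[:2]/np.linalg.norm((L-A)[:2]);xd2=(Rr-B)[:2]/np.linalg.norm((Rr-B)[:2])
w=(A-B)[:2];print('width',np.linalg.norm(w),np.degrees([np.arctan2(*xd[::-1]),np.arctan2(*xd2[::-1]),np.arctan2(-w[0],w[1])]))
x=(xd+xd2)/2;x/=np.linalg.norm(x);y=np.array([-x[1],x[0]])
O=(A+B)[:2]/2+.13*x;print('O',O,'x',x)
J=lambda P:np.round([(P[:2]-O)@x*1e3,(P[:2]-O)@y*1e3],1)
for n,u,v,z in [('A',325,349,.016),('B',469,334,.016),('hsL',333,230,.034),('hsR',421,217,.034),('hsBL',347,311,.034),('disc',321,119,.025),('L',365,117,.025),('bar',421,136,.025),('shL',318,32,.03),('shR',401,23,.03),('tip',362,48,.027)]:print(n,J(f(u,v,z)))
from scipy.spatial.transform import Rotation as Ro
R=np.array(observe()['tool_rot']);ya=np.radians(65.)
# nearest vertical orientation
c=np.cross(R[:,2],[0,0,-1]);print('level rotvec units',np.round(R.T@c*180/np.pi/6,3))
E
```

```text
width 0.10902175119266994 [-108.95676199 -108.96196779 -107.99283908]
O [ 0.53302112 -0.07597539] x [-0.3248975  -0.94574924]
A [-130.9   54.5]
B [-129.1  -54.5]
hsL [-41.5  33.5]
hsR [-38.6 -26.1]
hsBL [-98.3  31.2]
disc [30.5 33.5]
L [28.8  4.5]
bar [ 13.4 -30.9]
shL [80.8 27.6]
shR [ 80.5 -24.3]
tip [69.7  1.5]
level rotvec units [-0.147 -0.467  0.   ]
```

{"method": "drive_tool", "body": {
  "offset": [
    [0, 0, 0],
    [0, 0, 0],
    [0, 0, 0],
    [0, 0, 0],
    [0, 0, 0],
    [0, 0, 0],
    [0, 0, 0],
    [0, 0, 0],
    [0, 0, 0],
    [0, 0, 0]
  ],
  "turn": [
    [-0.15, -0.47, 0],
    [0, 0, 1],
    [0, 0, 1],
    [0, 0, 1],
    [0, 0, 1],
    [0, 0, 1],
    [0, 0, 1],
    [0, 0, 1],
    [0, 0, 1],
    [0, 0, 1]
  ],
  "hand": [0, 0, 0, 0, 0, 0, 0, 0, 0, 0]
}}

```text
time_s: 8.95
position: [0.5498, 0.0164, 0.199]
tool_rot: [[-0.983, -0.184, -0.001], [-0.184, 0.983, -0.006], [0.002, -0.006, -1.0]]
ft_force: [0.1, 0.5, -1.6]
grip_width: 0.0153
gripper_force: 68.0
```

{"method": "drive_tool", "body": {
  "offset": [
    [0, 0, 0],
    [0, 0, 0],
    [0, 0, 0],
    [0, 0, 0],
    [0, 0, 0],
    [0, 0, 0],
    [0, 0, 0],
    [0, 0, 0],
    [0, 0, 0],
    [0, 0, 0]
  ],
  "turn": [
    [0, 0, 1],
    [0, 0, 1],
    [0, 0, 1],
    [0, 0, 1],
    [0, 0, 1],
    [0, 0, 1],
    [0, 0, 1],
    [0, 0, 1],
    [0, 0, 1],
    [0, 0, 1]
  ],
  "hand": [0, 0, 0, 0, 0, 0, 0, 0, 0, 0]
}}

```text
time_s: 10.2
position: [0.5497, 0.0164, 0.199]
tool_rot: [[-0.651, 0.759, -0.001], [0.759, 0.651, -0.006], [-0.004, -0.005, -1.0]]
ft_force: [0.1, -0.9, -1.6]
grip_width: 0.0151
gripper_force: 68.0
```

{"method": "drive_tool", "body": {
  "offset": [
    [0, 0, 0],
    [0, 0, 0],
    [0, 0, 0],
    [0, 0, 0],
    [0, 0, 0],
    [0, 0, 0],
    [0, 0, 0],
    [0, 0, 0],
    [0, 0, 0],
    [0, 0, 0]
  ],
  "turn": [
    [0, 0, 1],
    [0, 0, 1],
    [0, 0, 1],
    [0, 0, 1],
    [0, 0, 1],
    [0, 0, 1],
    [0, 0, 1],
    [0, 0, 1],
    [0, 0, 1],
    [0, 0, 0]
  ],
  "hand": [0, 0, 0, 0, 0, 0, 0, 0, 0, 0]
}}

```text
time_s: 11.45
position: [0.5497, 0.0163, 0.199]
tool_rot: [[0.227, 0.974, -0.001], [0.974, -0.227, -0.006], [-0.006, 0.0, -1.0]]
ft_force: [-0.6, -0.3, -1.8]
grip_width: 0.0151
gripper_force: 68.1
```

```bash
cat >> h.py <<'E'
O=np.array([.5330,-.0760]);jx=np.array([-.3249,-.9457]);jy=np.array([.9457,-.3249])
def jig(x,y):return O+x*jx+y*jy
def where():
    p=np.array(observe()['position'][:2])-O;print('jig pos mm',np.round([p@jx*1e3,p@jy*1e3],1))
def remj(x,y,z,yaw):
    rem(*jig(x/1e3,y/1e3),z,yaw);where()
    R=np.array(observe()['tool_rot']);print('level',np.round(R.T@np.cross(R[:,2],[0,0,-1])*180/np.pi/6,3))
E
python3 - <<'E'
from h import *
remj(20,70,.1,-19)
E
```

```text
t 11.45 pos [0.5497 0.0163 0.199 ] yaw -13.13 tilt [-0.001 -0.006 -1.   ] q [-10.  23.  78.  -0.  79.   3.] 
offset [-3.002  1.806  2.493] turn 0.98 F [-0.56 -0.33 -1.83] grip 0.015119668791507996 68.05415153503418
jig pos mm [-92.7 -14.2]
level [ 0.002  0.061 -0.   ]
```

{"method": "drive_tool", "body": {
  "offset": [
    [0, 0, 0],
    [-0.7, 0.5, 0],
    [-0.7, 0.5, 0],
    [-0.7, 0.55, 0],
    [-0.7, 0.55, 0],
    [0, 0, 0.5],
    [0, 0, 0.7],
    [0, 0, 0.7],
    [0, 0, 0.6],
    [0, 0, 0]
  ],
  "turn": [
    [0, 0.06, 1],
    [0, 0, 0],
    [0, 0, 0],
    [0, 0, 0],
    [0, 0, 0],
    [0, 0, 0],
    [0, 0, 0],
    [0, 0, 0],
    [0, 0, 0],
    [0, 0, 0]
  ],
  "hand": [0, 0, 0, 0, 0, 0, 0, 0, 0, 0]
}}

```text
time_s: 12.7
position: [0.5915, -0.117, 0.0976]
tool_rot: [[0.327, 0.945, -0.003], [0.945, -0.327, 0.001], [0.0, -0.003, -1.0]]
ft_force: [-0.1, -0.2, -0.4]
grip_width: 0.0151
gripper_force: 68.3
```

Run:
```python
from h import *
remj(20,70,.045,-19)
i=get_image('wrist');cv2.imwrite('pics/w3.png',cv2.resize(i,(800,600)))
```

```text
t 12.7 pos [ 0.5915 -0.117   0.0976] yaw -19.1 tilt [-0.003  0.001 -1.   ] q [-22.  34.  77.  -0.  69.  -3.] 
offset [-0.005  0.038  1.314] turn -0.02 F [-0.1  -0.16 -0.39] grip 0.015110969714390847 68.29594373703003
jig pos mm [19.8 68.6]
level [-0.03  -0.001  0.   ]
```

View pics/w3.png

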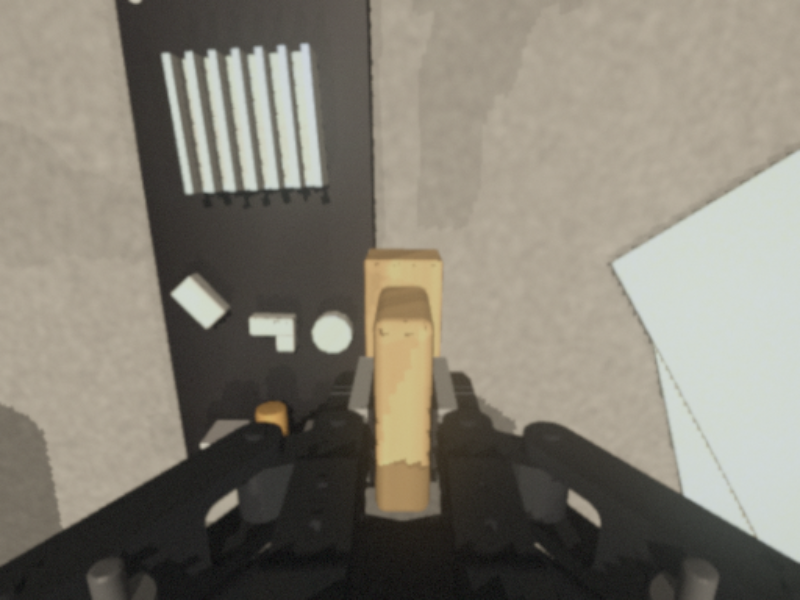

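The wrist view shows the block hovering beside the bed's +y edge. The disc is at (332,332), the L at (275,330), the bar at (200,300), and the heat sink's front edge runs from (187,193) to (327,186).

Run:
```python
from h import *
k=.64
for n,u,v,z in [('edge+',376,240,.016),('edge+',370,30,.016),('edge-',155,240,.016),('edge-',184,440,.016),('disc',332,332,.025),('L',275,326,.025),('barfar',212,328,.025),('bar',200,300,.025),('hsL',187,193,.034),('hsR',327,186,.034),('hsB',163,53,.034),('hsB+',308,44,.034)]:
    p=ray('wrist',u*k,v*k,z)[:2]-O;print(n,np.round([p@jx*1e3,p@jy*1e3],1))
```

```text
edge+ [-15.5  57.9]
edge+ [-108.2   56.9]
edge- [-16.  -51.5]
edge- [ 97.3 -52.5]
disc [29.3 35.5]
L [26.   7.2]
barfar [ 27.  -24.6]
bar [ 12.4 -28.8]
hsL [-39.6 -24.3]
hsR [-42.3  37.9]
hsB [-95.9 -27.1]
hsB+ [-98.7  32.7]
```

{"method": "drive_tool", "body": {
  "offset": [
    [0, 0.1, 0.3],
    [0, 0, 0.4],
    [0, 0, 0.3],
    [0, 0, 0.2],
    [0, 0, 0.1],
    [0, 0, 0],
    [0, -0.1, 0],
    [0, -0.2, 0],
    [0, -0.2, 0],
    [0, -0.2, 0]
  ],
  "turn": [
    [-0.03, 0, 0],
    [0, 0, 0],
    [0, 0, 0],
    [0, 0, 0],
    [0, 0, 0],
    [0, 0, 0],
    [0, 0, 0],
    [0, 0, 0],
    [0, 0, 0],
    [0, 0, 0]
  ],
  "hand": [0, 0, 0, 0, 0, 0, 0, 0, 0, 0]
}}

```text
time_s: 14.0
position: [0.5691, -0.1094, 0.0471]
tool_rot: [[0.329, 0.944, 0.004], [0.944, -0.329, -0.001], [-0.0, 0.004, -1.0]]
ft_force: [-0.3, -0.3, -0.7]
grip_width: 0.0153
gripper_force: 68.3
```

Run:
```python
from h import *
remj(20,-72,.045,-19)
```

```text
t 14.0 pos [ 0.5691 -0.1094  0.0471] yaw -19.22 tilt [ 0.004 -0.001 -1.   ] q [-23.  36.  84.   0.  60.  -3.] 
offset [-0.016 -2.924  0.041] turn -0.04 F [-0.34 -0.28 -0.69] grip 0.015314224797119996 68.30958366394043
jig pos mm [19.9 45. ]
level [0.036 0.001 0.   ]
```

{"method": "drive_tool", "body": {
  "offset": [
    [0, -0.2, 0.03],
    [0, -0.2, 0],
    [0, -0.2, 0],
    [0, -0.2, 0],
    [0, -0.2, 0],
    [0, -0.2, 0],
    [0, -0.2, 0],
    [0, -0.2, 0],
    [0, -0.2, 0],
    [0, -0.2, 0]
  ],
  "turn": [
    [0.03, 0, 0],
    [0, 0, 0],
    [0, 0, 0],
    [0, 0, 0],
    [0, 0, 0],
    [0, 0, 0],
    [0, 0, 0],
    [0, 0, 0],
    [0, 0, 0],
    [0, 0, 0]
  ],
  "hand": [0, 0, 0, 0, 0, 0, 0, 0, 0, 0]
}}

```text
time_s: 15.25
position: [0.4937, -0.0831, 0.0457]
tool_rot: [[0.329, 0.944, 0.001], [0.944, -0.329, -0.0], [-0.0, 0.001, -1.0]]
ft_force: [0.3, 0.4, -0.5]
grip_width: 0.0148
gripper_force: 68.3
```

{"method": "drive_tool", "body": {
  "offset": [
    [0, -0.2, 0],
    [0, -0.2, 0],
    [0, -0.2, 0],
    [0, -0.2, 0],
    [0, -0.2, 0],
    [0, 0, 0],
    [0, 0, -0.4],
    [0, 0, -0.7],
    [0, 0, -0.8],
    [0, 0, -0.8]
  ],
  "turn": [
    [0, 0, 0],
    [0, 0, 0],
    [0, 0, 0],
    [0, 0, 0],
    [0, 0, 0],
    [0, 0, 0],
    [0, 0, 0],
    [0, 0, 0],
    [0, 0, 0],
    [0, 0, 0]
  ],
  "hand": [0, 0, 0, 0, 0, 0, 0, 0, 0, 0]
}}

```text
time_s: 16.5
position: [0.4562, -0.0701, 0.1544]
tool_rot: [[0.329, 0.944, -0.0], [0.944, -0.329, 0.0], [-0.0, -0.0, -1.0]]
ft_force: [0.9, -0.2, 0.4]
grip_width: 0.0151
gripper_force: 68.3
```

Run:
```python
from h import *
remj(-120,3,.15,71)
i=get_image('wrist');cv2.imwrite('pics/w4.png',cv2.resize(i,(800,600)))
```

```text
t 16.5 pos [ 0.4562 -0.0701  0.1544] yaw -19.23 tilt [-0.  0. -1.] q [-23.  18.  95.  -0.  67.  -4.] 
offset [3.493 1.924 0.109] turn -15.04 F [ 0.88 -0.21  0.38] grip 0.015094680617299808 68.2610821723938
jig pos mm [ 19.4 -74.6]
level [-0.003  0.     0.   ]
```

View pics/w4.png

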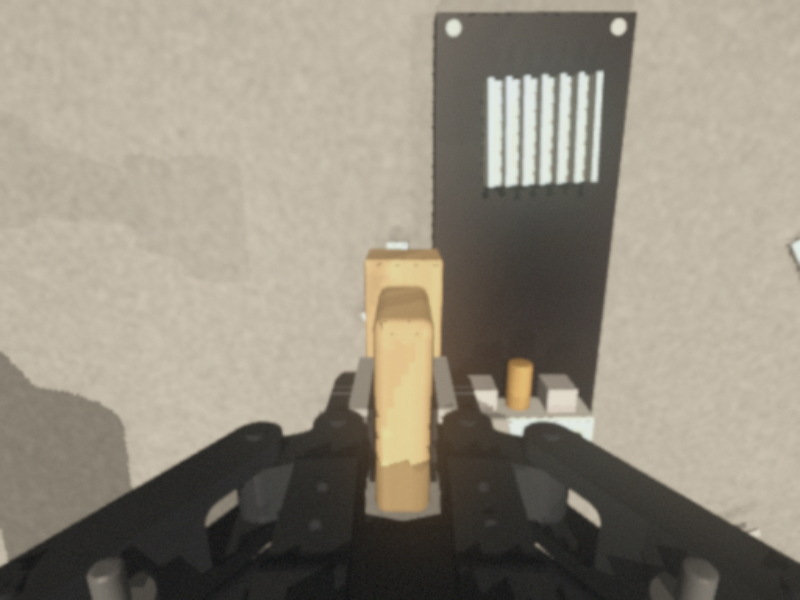

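The bed is clear, and bits of the offcuts show on the bench beside it at (397,244) and (362,317). The heat sink's front edge runs from (488,188) to (602,182) and the plunger is at (519,365).

Run:
```python
from h import *
k=.64
for n,u,v,z in [('c-',435,13,.016),('c+',636,13,.016),('e-',433,240,.016),('e+',607,260,.016),('tip',519,362,.028),('hsF-',488,188,.034),('hsF+',602,182,.034),('hsB-',487,77,.034),('hsB+',604,71,.034),('sh-',482,377,.038),('sh+',557,377,.038)]:
    p=ray('wrist',u*k,v*k,z)[:2]-O;print(n,np.round([p@jx*1e3,p@jy*1e3],1))
```

```text
c- [-131.7  -52.1]
c+ [-132.   59.]
e- [ -6.4 -51.5]
e+ [ 6.8 58.9]
tip [70.9  4.3]
hsF- [-38.6 -22.1]
hsF+ [-41.8  42.4]
hsB- [-96.3 -25.2]
hsB+ [-99.3  37. ]
sh- [ 76.5 -21.1]
sh+ [76.9 26.1]
```

{"method": "drive_tool", "body": {
  "offset": [
    [0.7, 0.4, 0],
    [0.8, 0.4, 0],
    [0.8, 0.4, 0],
    [0.8, 0.4, 0],
    [0.7, 0.4, 0],
    [0, 0, 0],
    [0, 0, 0],
    [0, 0, 0],
    [0, 0, 0],
    [0, 0, 0]
  ],
  "turn": [
    [0, 0, 0],
    [0, 0, 0],
    [0, 0, 0],
    [0, 0, 0],
    [0, 0, 0],
    [0, 0, -1],
    [0, 0, -1],
    [0, 0, -1],
    [0, 0, -1],
    [0, 0, -1]
  ],
  "hand": [0, 0, 0, 0, 0, 0, 0, 0, 0, 0]
}}

```text
time_s: 17.8
position: [0.5818, 0.0471, 0.153]
tool_rot: [[-0.19, 0.982, -0.001], [0.982, 0.19, -0.0], [0.0, -0.001, -1.0]]
ft_force: [-1.0, 0.6, -1.1]
grip_width: 0.015
gripper_force: 68.4
```

{"method": "drive_tool", "body": {
  "offset": [
    [0, 0, 0],
    [0, 0, 0],
    [0, 0, 0],
    [0, 0, 0],
    [0, 0, 0],
    [0, 0, 0],
    [0, 0, 0],
    [0, 0, 0],
    [0, 0, 0],
    [0, 0, 0]
  ],
  "turn": [
    [0, 0, -1],
    [0, 0, -1],
    [0, 0, -1],
    [0, 0, -1],
    [0, 0, -1],
    [0, 0, -1],
    [0, 0, -1],
    [0, 0, -1],
    [0, 0, -1],
    [0, 0, -1]
  ],
  "hand": [0, 0, 0, 0, 0, 0, 0, 0, 0, 0]
}}

```text
time_s: 19.05
position: [0.5818, 0.0471, 0.153]
tool_rot: [[-0.945, 0.326, -0.001], [0.326, 0.945, -0.0], [0.001, -0.0, -1.0]]
ft_force: [0.2, 0.2, -0.5]
grip_width: 0.0151
gripper_force: 68.4
```

Run:
```python
from h import *
remj(-132,5.5,.0455,71)
i=get_image('wrist');cv2.imwrite('pics/w5.png',cv2.resize(i,(800,600)))
```

```text
t 19.05 pos [0.5818 0.0471 0.153 ] yaw 70.97 tilt [-0.001 -0.    -1.   ] q [ -7.  29.  76.  -0.  75. -78.] 
offset [ 0.015 -0.006  2.687] turn -0.0 F [ 0.2   0.18 -0.51] grip 0.015136517983467025 68.42424273490906
jig pos mm [-132.3    6.2]
level [-0.003 -0.005  0.   ]
```

View pics/w5.png

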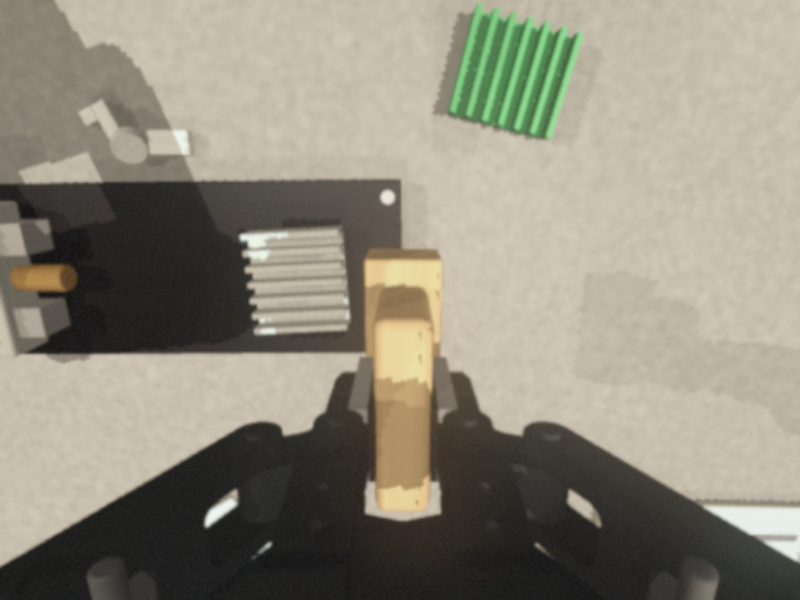

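The wrist view shows all three offcuts on the bench around (130,140), the bed clear, and the block hovering behind the heat sink.

{"method": "drive_tool", "body": {
  "offset": [
    [0, 0, 0.5],
    [0, 0, 0.6],
    [0, 0, 0.6],
    [0, 0, 0.5],
    [0, 0, 0.3],
    [0, 0, 0.15],
    [0, 0, 0],
    [0, -0.1, 0],
    [0, -0.1, 0],
    [0, -0.1, 0]
  ],
  "turn": [
    [0, 0, 0],
    [0, 0, 0],
    [0, 0, 0],
    [0, 0, 0],
    [0, 0, 0],
    [0, 0, 0],
    [0, 0, 0],
    [0, 0, 0],
    [0, 0, 0],
    [0, 0, 0]
  ],
  "hand": [0, 0, 0, 0, 0, 0, 0, 0, 0, 0]
}}

```text
time_s: 20.35
position: [0.578, 0.0353, 0.048]
tool_rot: [[-0.944, 0.329, 0.001], [0.329, 0.944, -0.0], [-0.001, -0.0, -1.0]]
ft_force: [0.6, -0.5, -0.3]
grip_width: 0.0151
gripper_force: 68.4
```

Run:
```python
from h import *
remj(0,6,.0455,71)
```

```text
t 20.35 pos [0.578  0.0353 0.048 ] yaw 70.77 tilt [ 0.001 -0.    -1.   ] q [ -8.  35.  84.  -0.  61. -79.] 
offset [-0.005 -2.998  0.063] turn -0.04 F [ 0.58 -0.54 -0.3 ] grip 0.01509942901921336 68.39546799659729
jig pos mm [-119.9    6.4]
level [-0.    0.01  0.  ]
```

Now I push slowly along the bed.

{"method": "drive_tool", "body": {
  "offset": [
    [0, -0.1, 0.05],
    [0, -0.1, 0],
    [0, -0.1, 0],
    [0, -0.15, 0],
    [0, -0.15, 0],
    [0, -0.15, 0],
    [0, -0.15, 0],
    [0, -0.15, 0],
    [0, -0.15, 0],
    [0, -0.15, 0]
  ],
  "turn": [
    [0, 0, -0.04],
    [0, 0, 0],
    [0, 0, 0],
    [0, 0, 0],
    [0, 0, 0],
    [0, 0, 0],
    [0, 0, 0],
    [0, 0, 0],
    [0, 0, 0],
    [0, 0, 0]
  ],
  "hand": [0, 0, 0, 0, 0, 0, 0, 0, 0, 0]
}}

```text
time_s: 21.6
position: [0.5603, -0.0157, 0.0457]
tool_rot: [[-0.946, 0.325, 0.0], [0.325, 0.946, -0.0], [-0.001, -0.0, -1.0]]
ft_force: [0.2, 0.9, -0.4]
grip_width: 0.0147
gripper_force: 68.3
```

{"method": "drive_tool", "body": {
  "offset": [
    [0, -0.15, 0],
    [0, -0.15, 0],
    [0, -0.15, 0],
    [0, -0.15, 0],
    [0, -0.15, 0],
    [0, -0.15, 0],
    [0, -0.12, 0],
    [0, -0.12, 0],
    [0, -0.1, 0],
    [0, 0, 0]
  ],
  "turn": [
    [0, 0, 0],
    [0, 0, 0],
    [0, 0, 0],
    [0, 0, 0],
    [0, 0, 0],
    [0, 0, 0],
    [0, 0, 0],
    [0, 0, 0],
    [0, 0, 0],
    [0, 0, 0]
  ],
  "hand": [0, 0, 0, 0, 0, 0, 0, 0, 0, 0]
}}

```text
time_s: 22.85
position: [0.5442, -0.0626, 0.0457]
tool_rot: [[-0.946, 0.326, 0.0], [0.326, 0.946, -0.0], [-0.001, -0.0, -1.0]]
ft_force: [-0.0, 0.5, -0.4]
grip_width: 0.0149
gripper_force: 68.3
```

Run:
```python
from h import *
remj(0,6,.0455,71)
i=get_image('wrist');cv2.imwrite('pics/w6.png',cv2.resize(i,(800,600)))
```

```text
t 22.85 pos [ 0.5442 -0.0626  0.0457] yaw 71.0 tilt [ 0. -0. -1.] q [-19.  33.  89.  -0.  57. -90.] 
offset [ 0.006 -0.409  0.006] turn -0.0 F [-0.05  0.54 -0.36] grip 0.014945168493654992 68.27077746391296
jig pos mm [-16.4   6.2]
level [-0.002  0.006 -0.   ]
```

View pics/w6.png

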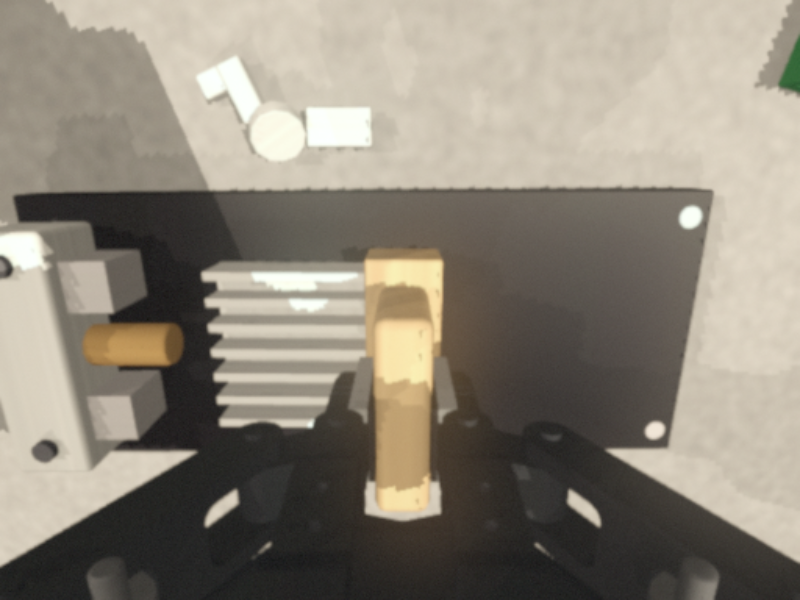

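The heat sink is now square on the block's face and in line with the plunger at (135,345).

{"method": "drive_tool", "body": {
  "offset": [
    [0, -0.08, 0],
    [0, -0.08, 0],
    [0, -0.08, 0],
    [0, -0.08, 0],
    [0, -0.06, 0],
    [0, -0.06, 0],
    [0, -0.05, 0],
    [0, -0.05, 0],
    [0, -0.05, 0],
    [0, 0, 0]
  ],
  "turn": [
    [0, 0, 0],
    [0, 0, 0],
    [0, 0, 0],
    [0, 0, 0],
    [0, 0, 0],
    [0, 0, 0],
    [0, 0, 0],
    [0, 0, 0],
    [0, 0, 0],
    [0, 0, 0]
  ],
  "hand": [0, 0, 0, 0, 0, 0, 0, 0, 0, 0],
  "newtons": 100
}}

```text
time_s: 24.15
position: [0.5368, -0.0841, 0.0458]
tool_rot: [[-0.946, 0.325, 0.001], [0.325, 0.946, 0.001], [-0.001, 0.001, -1.0]]
ft_force: [1.8, 5.0, -0.2]
grip_width: 0.0149
gripper_force: 99.5
```

Run:
```python
from h import *
remj(16,6,.0455,71);print(np.array(observe()['ft_force'])[:2]@jx)
```

```text
t 24.15 pos [ 0.5368 -0.0841  0.0458] yaw 71.01 tilt [ 0.001  0.001 -1.   ] q [-21.  33.  90.   0.  57. -92.] 
offset [ 0.006 -0.239  0.007] turn 0.0 F [ 1.76  4.96 -0.21] grip 0.01489486118109724 99.50412511825562
jig pos mm [6.4 6.2]
level [0.009 0.008 0.   ]
-5.26201324367581
```

Plunger contact, 5.3 N. About 9.5 mm remains, so I creep on.

{"method": "drive_tool", "body": {
  "offset": [
    [0, -0.03, 0],
    [0, -0.03, 0],
    [0, -0.03, 0],
    [0, -0.03, 0],
    [0, -0.02, 0],
    [0, -0.02, 0],
    [0, -0.01, 0],
    [0, -0.01, 0],
    [0, -0.01, 0],
    [0, 0, 0]
  ],
  "turn": [
    [0, 0, 0],
    [0, 0, 0],
    [0, 0, 0],
    [0, 0, 0],
    [0, 0, 0],
    [0, 0, 0],
    [0, 0, 0],
    [0, 0, 0],
    [0, 0, 0],
    [0, 0, 0]
  ],
  "hand": [0, 0, 0, 0, 0, 0, 0, 0, 0, 0]
}}

```text
time_s: 25.4
position: [0.5346, -0.0905, 0.0458]
tool_rot: [[-0.946, 0.325, 0.002], [0.325, 0.946, 0.002], [-0.001, 0.002, -1.0]]
ft_force: [3.6, 8.8, 0.7]
grip_width: 0.0146
gripper_force: 99.5
```

Run:
```python
from h import *
remj(16,6,.0455,71);print(np.array(observe()['ft_force'])[:2]@jx,observe()['wrist_torque'])
```

```text
t 25.4 pos [ 0.5346 -0.0905  0.0458] yaw 71.01 tilt [ 0.002  0.002 -1.   ] q [-22.  33.  90.   0.  57. -93.] 
offset [ 0.006 -0.071  0.008] turn 0.0 F [3.64 8.81 0.68] grip 0.014632587079746287 99.50029134750366
jig pos mm [13.2  6.2]
level [0.023 0.01  0.   ]
-9.513165368484875 [ 1.77431547 -0.70440284  0.02420647]
```

{"method": "drive_tool", "body": {
  "offset": [
    [0, -0.01, 0],
    [0, -0.01, 0],
    [0, -0.01, 0],
    [0, -0.01, 0],
    [0, -0.01, 0],
    [0, -0.01, 0],
    [0, -0.01, 0],
    [0, 0, 0],
    [0, 0, 0],
    [0, 0, 0]
  ],
  "turn": [
    [0, 0, 0],
    [0, 0, 0],
    [0, 0, 0],
    [0, 0, 0],
    [0, 0, 0],
    [0, 0, 0],
    [0, 0, 0],
    [0, 0, 0],
    [0, 0, 0],
    [0, 0, 0]
  ],
  "hand": [0, 0, 0, 0, 0, 0, 0, 0, 0, 0]
}}

```text
time_s: 26.65
position: [0.5339, -0.0918, 0.0459]
tool_rot: [[-0.946, 0.325, 0.002], [0.325, 0.946, 0.004], [-0.001, 0.005, -1.0]]
ft_force: [7.2, 16.0, 1.8]
grip_width: 0.0145
gripper_force: 99.7
```

Run:
```python
from h import *
remj(16,6,.0455,71);print(np.array(observe()['ft_force'])[:2]@jx,observe()['wrist_torque'])
i=get_image('wrist');cv2.imwrite('pics/w7.png',cv2.resize(i,(800,600)))
```

```text
t 26.65 pos [ 0.5339 -0.0918  0.0459] yaw 71.01 tilt [ 0.002  0.004 -1.   ] q [-22.  33.  90.   0.  57. -94.] 
offset [ 0.001 -0.034  0.009] turn 0.0 F [ 7.16 15.98  1.76] grip 0.01450135561574947 99.67854738235474
jig pos mm [14.7  6. ]
level [ 0.044  0.009 -0.   ]
-17.43545904174553 [ 3.10677772 -1.20697014  0.09677771]
```

View pics/w7.png

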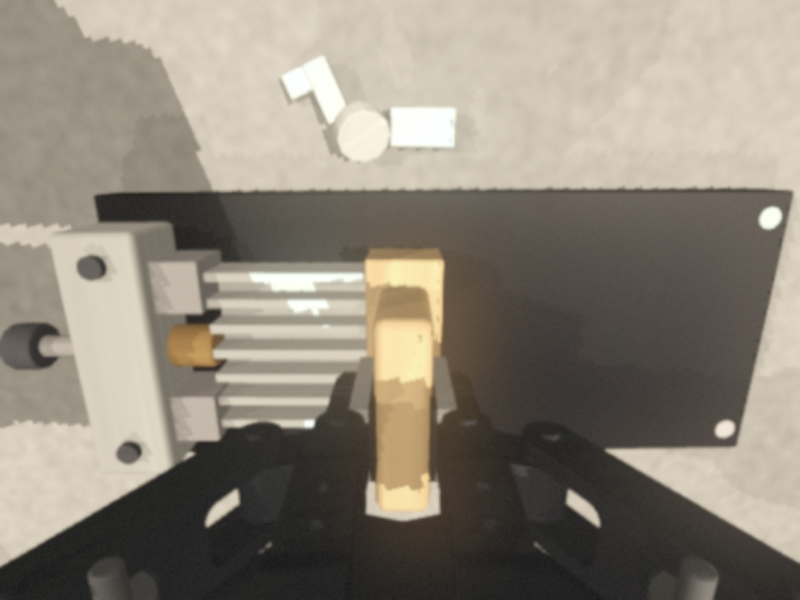

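The heat sink's front face is on both shoulders at (210,280) and (220,410), and the force has jumped to 17 N. I press a little firmer.

{"method": "drive_tool", "body": {
  "offset": [
    [0, -0.01, 0],
    [0, 0, 0],
    [0, -0.01, 0],
    [0, 0, 0],
    [0, -0.01, 0],
    [0, 0, 0],
    [0, 0, 0],
    [0, 0, 0],
    [0, 0, 0],
    [0, 0, 0]
  ],
  "turn": [
    [0, 0, 0],
    [0, 0, 0],
    [0, 0, 0],
    [0, 0, 0],
    [0, 0, 0],
    [0, 0, 0],
    [0, 0, 0],
    [0, 0, 0],
    [0, 0, 0],
    [0, 0, 0]
  ],
  "hand": [0, 0, 0, 0, 0, 0, 0, 0, 0, 0]
}}

```text
time_s: 27.95
position: [0.5337, -0.0919, 0.0459]
tool_rot: [[-0.946, 0.325, 0.003], [0.325, 0.946, 0.006], [-0.001, 0.006, -1.0]]
ft_force: [9.3, 21.8, 2.2]
grip_width: 0.0145
gripper_force: 99.8
```

Run:
```python
from h import *
remj(16,6,.0455,71);print(np.array(observe()['ft_force'])[:2]@jx,observe()['wrist_torque'])
```

```text
t 27.95 pos [ 0.5337 -0.0919  0.0459] yaw 71.02 tilt [ 0.003  0.006 -1.   ] q [-22.  33.  90.   0.  57. -94.] 
offset [-0.003 -0.029  0.01 ] turn 0.0 F [ 9.34 21.75  2.23] grip 0.01453504484238736 99.81715321540833
jig pos mm [14.8  5.9]
level [0.061 0.008 0.   ]
-23.6076508500901 [ 4.20639359 -1.48565958  0.18561929]
```

```bash
python3 -c "
from rig import env;print(env.close_job())"
```

```text
the job is handed in; nothing more can be done
None
```

I wiped the three offcuts off the bed onto the bench. The heat sink now sits against both stop shoulders, held there by the block at about 24 N, and I handed the job in at 28 s; no verdict came back.

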